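# Size a lid knob's spigot on the hole gauge

## Task

The lid knob standing by itself in the bored pine block needs its spigot sized on the steel hole gauge. Starting at the smallest hole, offer the spigot to each hole in turn with a light push, feeling for it and never forcing it, until you come to the first hole that lets it pass cleanly; leave the knob standing in that hole, upright, with its shoulder fully down on the plate, and let go. Leave the two knobs on the finishing board, the bowl, the tin and the depth gauge where they are.

Things in the scene. Friction and masses are not known exactly. Their poses are not given: they have to be found in the camera images.
- knob_a_grip (a point): Grip point of knob A, one of three boxwood lid knobs of one turned shape: on its axis, 28 mm above the shoulder's underside, 18 mm below the knob's top. The barrel to grip is 30 mm in diameter and 41 mm tall, on a shoulder flange 40 mm in diameter and 5 mm thick; 0.05 kg. z points up along the axis. The knob to be sized is the one standing in the block; the other two are on the finishing board.
- knob_a_tip (a point): Centre of the end face of knob A's spigot, 63 mm below its grip point; z points up along the axis. The spigot is straight, 35 mm long below the shoulder, its end chamfered 1 mm. The three knobs' spigots are 14.8, 18.8 and 22.8 mm thick; the difference is hard to see, and only the gauge tells surely which knob has which.
- knob_a: Knob A is 81 mm tall overall; origin at the centre of the spigot's end face, z up. The end grain bruises if pressed on the plate with more than 35 N; 3 to 8 N is enough to feel for a hole.
- knob_b_grip (a point): Grip point of knob B, one of three boxwood lid knobs of one turned shape: on its axis, 28 mm above the shoulder's underside, 18 mm below the knob's top. The barrel to grip is 30 mm in diameter and 41 mm tall, on a shoulder flange 40 mm in diameter and 5 mm thick; 0.05 kg. z points up along the axis. The knob to be sized is the one standing in the block; the other two are on the finishing board.
- knob_b_tip (a point): Centre of the end face of knob B's spigot, 63 mm below its grip point; z points up along the axis. The spigot is straight, 35 mm long below the shoulder, its end chamfered 1 mm. The three knobs' spigots are 14.8, 18.8 and 22.8 mm thick; the difference is hard to see, and only the gauge tells surely which knob has which.
- knob_b: Knob B is 81 mm tall overall; origin at the centre of the spigot's end face, z up. The end grain bruises if pressed on the plate with more than 35 N; 3 to 8 N is enough to feel for a hole.
- knob_c_grip (a point): Grip point of knob C, one of three boxwood lid knobs of one turned shape: on its axis, 28 mm above the shoulder's underside, 18 mm below the knob's top. The barrel to grip is 30 mm in diameter and 41 mm tall, on a shoulder flange 40 mm in diameter and 5 mm thick; 0.05 kg. z points up along the axis. The knob to be sized is the one standing in the block; the other two are on the finishing board.
- knob_c_tip (a point): Centre of the end face of knob C's spigot, 63 mm below its grip point; z points up along the axis. The spigot is straight, 35 mm long below the shoulder, its end chamfered 1 mm. The three knobs' spigots are 14.8, 18.8 and 22.8 mm thick; the difference is hard to see, and only the gauge tells surely which knob has which.
- knob_c: Knob C is 81 mm tall overall; origin at the centre of the spigot's end face, z up. The end grain bruises if pressed on the plate with more than 35 N; 3 to 8 N is enough to feel for a hole.
- gauge: Hole gauge: steel plate 70 x 240 x 10 mm on two dark bearers over a baseboard 94 x 256 mm, fixed. Plate top 60 mm above the bench, 38 mm free beneath. Five through holes, 12, 16, 20, 24, 28 mm, in one row down its middle, 42 mm apart. Origin: under its centre, on the bench; y runs along the row towards the smallest hole. A spigot has 1.2 mm of play in its own hole and cannot enter the next smaller.
- hole1 (a point): Mouth of the 12 mm hole, centre, at the plate's top face (60 mm above the bench); the smallest; all three spigots are too thick for it. A spigot offered more than about 1 mm off-centre can stop on the rim of its own hole too, and drops in when moved about lightly.
- hole2 (a point): Mouth of the 16 mm hole, centre, at the plate's top face (60 mm above the bench).
- hole3 (a point): Mouth of the 20 mm hole, centre, at the plate's top face (60 mm above the bench).
- hole4 (a point): Mouth of the 24 mm hole, centre, at the plate's top face (60 mm above the bench).
- hole5 (a point): Mouth of the 28 mm hole, centre, at the plate's top face (60 mm above the bench); the largest.
- block_bore (a point): Centre of the mouth of the 28 mm bore in the pine block (74 x 74 x 50 mm, fixed), top face 50 mm above the bench. The knob to be sized stands in it, its shoulder on the block, its spigot hanging loose in the bore.
- bowl: Dark walnut bowl, 140 mm across and 58 mm high, loose; origin under its centre. To be left alone.
- tin: Round open tin of cherry shavings, 92 mm across and 55 mm high, loose; origin under its centre. To be left alone.
- depth_gauge: Depth gauge: black iron rod 200 mm long through a worn wooden crossbar 150 mm long, lying on the bench, loose; origin on the bench under the rod's middle. To be left alone.
There are look-alikes about, which are no part of the job. Leave any black look-alike of the knob_b alone. What is shaped like the knob_c but red is not meant.

How it is judged:
By the outcome, as a careful person would: the job done as asked, in the order asked, and still so for the second after the job is handed in, with the robot touching nothing.
It also fails if it takes over 67 s, if anything falls off the work surface, if the arm or the gripper's body presses on something with over 40 N, if the wrist force passes 120 N, or if a joint passes its speed limit or range.

## Robot

A 7-joint arm with a two-finger parallel gripper is mounted at the origin on the work surface. World frame = base frame: x ahead of the robot, y to its left, z up, the work surface at z = 0. Lengths are in m, angles in rad, forces in N, time in s.
With the tool pointing down it reaches from about 0.375 to 0.925 m from the base axis. Payload 3.1 kg.
Tool frame: the origin (TCP) lies midway between the tips of the shut fingers; the grasp point (between the pads) lies 19 mm behind it; z points along the fingers, y is the direction in which the jaws open and shut (so a half turn about z gives the same grasp; the last joint's range is limited). The gripper opens to 85 mm and grips with 20 to 120 N. Pads are 22 mm wide; open, the fingers measure 114 mm over their backs; the gripper's body (76 mm by 85 mm) begins 54 mm behind the grasp point. The pads swing forward as they close: fully open they stand 13 mm farther back than shut.
Start: joints at [-1.366, 0.383, 0.044, 1.598, -0.018, 1.161, -0.05], TCP at [0.194, 0.62, 0.231] pointing down, gripper open.
Joint ranges: [-2.61, 2.61], [-0.41, 2.15], [-1.48, 1.57], [0, 2.5], [-1.57, 4.71], [0.05, 1.97], [-2.85, 2.85]. Speed limits (rad/s): [2.79, 2.79, 3.14, 3.14, 3.14, 3.14, 3.14].

## Interface

Orientations are given as a unit quaternion [x, y, z, w].
In Python, from plant import ctrl, eyes gives the robot as it stands.
- The arm moves only by the tool move_arm, never from a script. Its argument "steps" is a list of rows, each an object of numbers: "x", "y", "z": the shift along the tool's x, y, z in mm; "wx", "wy", "wz": the turn, a rotation vector about the tool's x, y, z in degrees. A call has 1 to 5 rows; each row shifts and turns the commanded pose from where the row before left it, along the tool's axes as they then stand; what a row does not reach is not made up. A row lasts 1/10 s, in which the tool goes at most 50 mm and 8.59 degrees, less where a joint would pass 70% of its speed; a pose out of reach is approached as far as the arm can. A call is refused whole if a number of a shift passes 50 or a number of a turn 8.59, either way. A call with a gripper value outside its range is refused whole. "jaw" is the finger opening in mm, from 0 to 85.4, set as the call begins (left out, the last holds). The fingers move at their own pace and stop on an object; the grip force is fixed at half the most. Time passes only in rows, so rows that do not move let the fingers close. It gives the time, the measured TCP pose, the force and the opening at its end, in the units of the state.
- ctrl.state(): the state, without advancing time (a new reading comes with each control period).
- eyes.get_image(name): name is "scene" or "top"; returns (picture, depth): 400x640x3 uint8, red, green, blue; 400x640 float32, m along the optical axis (not along the pixel's ray), 0 where there is no reading.
- eyes.calibration(name): a dict with "fx", "fy", "cx", "cy" (pixels), "D" ([k1, k2, p1, p2, k3] as OpenCV has them; the pictures are not rectified), "extrinsics" (4x4, takes a point from world to camera coordinates). Camera axes: x right, y up, looking along -z (the intrinsics and any distortion apply to the point x, -y, -z); pixel columns grow to the right and rows downward; lengths in m; the calibration is good to about 2 mm. A picture is of the moment at which its call begins. calibration takes no time and is no camera call.
- ctrl.hand_in(): hands the job in, once; it reports no verdict.
Trained networks look in the newest picture that a camera, given by its name, has taken for a name from the list of things; names that differ only in an ending like _2 or _b are one class to them, and where a whole thing is asked for, a point or a joint stands for the part that bears it (a point fixed in the world has none). Each returns a list of dicts, best first, with "score" (0 to 1); they miss things now and then, are a little off and sometimes report something else, mostly with a low value. They report only what shows in the picture. A call takes as long as a camera call. They do not tell look-alikes from the thing itself.
- eyes.outline_of(camera, thing): "mask" (400x640 bool, what is visible of it).
- eyes.place_of(camera, thing): "xyz" ([x, y, z] in m, in world coordinates, good to about 4 mm: a listed point, or the origin of a listed thing).
The state is a dict: "time": time; "joints": joint angles; "dq": joint speeds; "joint_torque": joint torques, N m; "ee_pos": TCP position; "eef_rot": TCP orientation; "contact_force": force on the tool from outside, world axes, zero at the start; "moment": the same for the moment, N m; "gripper_width": opening from 0.0 (shut) to 1.0 (fully open).
Only numpy, scipy, OpenCV 4.12 (cv2) and the standard library are available. Lean on these libraries where they do the work, as an engineer would, in place of code of your own. Each camera call takes 0.05 s, during which the arm holds its last target. There are 200 camera calls.

## Working session

There is one attempt and no reset: what is moved stays moved. The work goes in short steps, Python scripts to look and compute and a tool call to move; the robot and the scene stay as the last step left them, time stands still between calls to the robot, and variables do not carry over. Pictures are saved under pics/ and viewed, about 8 in all and at most 12, crops included, and the job is handed in when it is done.

Besides the shell and the picture viewer there is one more tool, called after ">>>" as name([rows], argument=value, ...), one row to a line, values as JSON. move_arm: Moves the arm, as the interface text tells. Its arguments: {"type":"object","properties":{"steps":{"type":"array","items":{"type":"object","properties":{"x":{"type":"number"},"y":{"type":"number"},"z":{"type":"number"},"wx":{"type":"number"},"wy":{"type":"number"},"wz":{"type":"number"}}}},"jaw":{"type":"number"}},"required":["steps"]}

```bash
mkdir -p pics; ls
cat > h.py <<'E'
from plant import ctrl, eyes
import numpy as np, cv2
def look(cam, fn, crop=None, scale=1):
    im,d=eyes.get_image(cam)
    s=im if crop is None else im[crop[1]:crop[3],crop[0]:crop[2]]
    cv2.imwrite('pics/'+fn,cv2.cvtColor(cv2.resize(s,None,fx=scale,fy=scale,interpolation=cv2.INTER_CUBIC),cv2.COLOR_RGB2BGR))
    return im,d
def proj(cam,P):
    c=eyes.calibration(cam); E=np.array(c["extrinsics"]); P=np.atleast_2d(P)
    q=(E[:3,:3]@P.T).T+E[:3,3]; q=q*[1,-1,-1]
    K=np.array([[c["fx"],0,c["cx"]],[0,c["fy"],c["cy"]],[0,0,1.]])
    return cv2.projectPoints(q,np.zeros(3),np.zeros(3),K,np.array(c["D"],float))[0][:,0]
def ray_z(cam,uv,z):
    "world points on plane z for pixels uv"
    c=eyes.calibration(cam); E=np.array(c["extrinsics"])
    K=np.array([[c["fx"],0,c["cx"]],[0,c["fy"],c["cy"]],[0,0,1.]])
    n=cv2.undistortPoints(np.atleast_2d(uv).astype(float)[:,None],K,np.array(c["D"],float))[:,0]
    r=np.c_[n[:,0],-n[:,1],-np.ones(len(n))]@E[:3,:3]; o=-E[:3,:3].T@E[:3,3]
    return o+r*((z-o[2])/r[:,2])[:,None]
E
python3 - <<'E'
from h import *
look('top','top1.png'); look('scene','scene1.png')
for cam in('top','scene'):
    print(cam,np.round(np.linalg.inv(eyes.calibration(cam)["extrinsics"])[:3,3],3))
    for t in('knob_a_grip','gauge','hole1','hole2','hole3','hole4','hole5','block_bore','bowl','tin','depth_gauge'):
        print(t,[(np.round(r['xyz'],3).tolist(),round(r['score'],2)) for r in eyes.place_of(cam,t)][:6])
s=ctrl.state(); print(s)
E
```

```text
pics
top [0.428 0.048 1.532]
knob_a_grip [([0.521, -0.419, 0.075], 0.53)]
gauge [([0.485, -0.064, 0.002], 0.94)]
hole1 [([0.468, -0.101, 0.059], 0.87), ([0.516, 0.014, 0.064], 0.8), ([0.487, -0.067, 0.059], 0.72), ([0.45, -0.139, 0.06], 0.61), ([0.501, -0.025, 0.058], 0.58), ([0.52, -0.418, 0.074], 0.5)]
hole2 [([0.468, -0.101, 0.059], 0.87), ([0.516, 0.014, 0.064], 0.8), ([0.487, -0.067, 0.059], 0.72), ([0.45, -0.139, 0.06], 0.61), ([0.501, -0.025, 0.058], 0.58), ([0.52, -0.418, 0.074], 0.5)]
hole3 [([0.468, -0.101, 0.059], 0.87), ([0.516, 0.014, 0.064], 0.8), ([0.487, -0.067, 0.059], 0.72), ([0.45, -0.139, 0.06], 0.61), ([0.501, -0.025, 0.058], 0.58), ([0.52, -0.418, 0.074], 0.5)]
hole4 [([0.468, -0.101, 0.059], 0.87), ([0.516, 0.014, 0.064], 0.8), ([0.487, -0.067, 0.059], 0.72), ([0.45, -0.139, 0.06], 0.61), ([0.501, -0.025, 0.058], 0.58), ([0.52, -0.418, 0.074], 0.5)]
hole5 [([0.468, -0.101, 0.059], 0.87), ([0.516, 0.014, 0.064], 0.8), ([0.487, -0.067, 0.059], 0.72), ([0.45, -0.139, 0.06], 0.61), ([0.501, -0.025, 0.058], 0.58), ([0.52, -0.418, 0.074], 0.5)]
block_bore [([0.555, 0
[... 1336 characters left out ...]
)]
{'time': 1.2, 'joints': array([-1.36577545,  0.38288642,  0.04391166,  1.59790184, -0.01789758,
        1.16120864, -0.0499089 ]), 'dq': array([ 0.00074469, -0.00103863,  0.00044796, -0.00018269, -0.00130656,
       -0.00044893,  0.00033732]), 'joint_torque': array([ 2.72436819e-05, -4.33448410e+01,  1.02277391e+00, -2.49912518e+01,
        1.04163351e-02,  1.82163149e-03, -5.09894633e-06]), 'ee_pos': array([0.19382561, 0.62042832, 0.2312773 ]), 'eef_rot': array([ 1.50819132e-01,  9.88561374e-01, -5.02466091e-06, -8.61664600e-06]), 'contact_force': array([-0.10328744,  0.21171261,  0.0743472 ]), 'moment': array([ 0.04504457,  0.00860466, -0.03293815]), 'gripper_width': 0.9996024983258194}
```

View pics/top1.png

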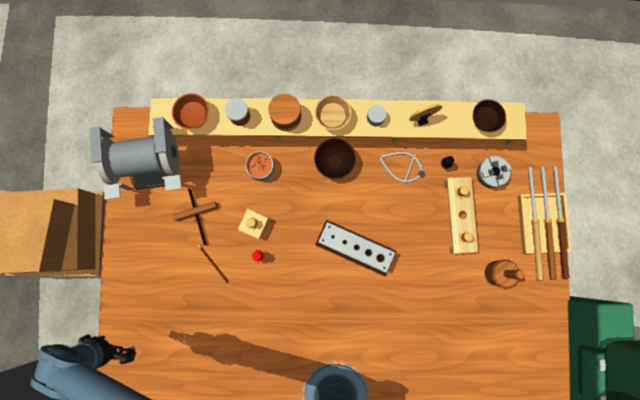

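View pics/scene1.png

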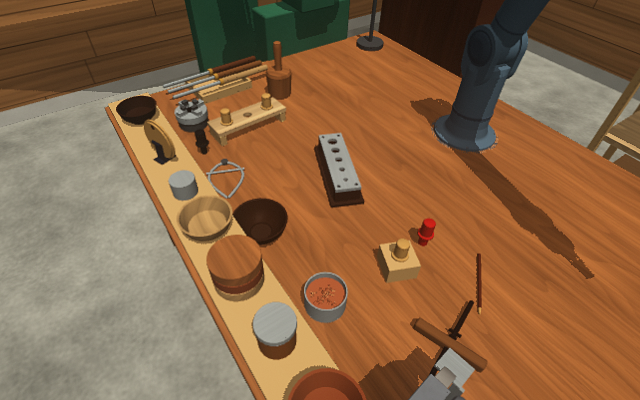

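The knob to size is in the pine block at top (254,223). The look-alikes are a red knob at (258,257), a black one at (447,162), and two boxwood knobs on the board at (463,192) and (467,237). Only the first stands alone in the block. The gauge row runs from the smallest hole at top (331,236) to the largest at (381,258). I'll confirm both in a crop and measure.

Run:
```python
from h import *
im,d=look('top','crop1.png',(225,195,405,285),4)
g=cv2.cvtColor(im,cv2.COLOR_RGB2GRAY)
# plate: bright low-saturation
hsv=cv2.cvtColor(im,cv2.COLOR_RGB2HSV)
pl=((hsv[...,1]<50)&(hsv[...,2]>120)).astype(np.uint8)
pl[:,:305]=0;pl[:,405:]=0;pl[:210]=0;pl[285:]=0
n,l,st,c=cv2.connectedComponentsWithStats(pl); i=1+np.argmax(st[1:,4]); m=(l==i).astype(np.uint8)
cs,_=cv2.findContours(m,cv2.RETR_EXTERNAL,cv2.CHAIN_APPROX_NONE)
box=cv2.minAreaRect(cs[0]); print('box',box)
w=ray_z('top',cs[0][:,0].astype(float),0.060)[:,:2]
r=cv2.minAreaRect((w*1000).astype(np.float32)); print('plate world mm',r)
full=np.zeros_like(m);cv2.drawContours(full,cs,-1,1,-1)
mask=cv2.erode(full,np.ones((7,7)))
ref=np.median(g[mask>0]); dark=np.clip((ref-g.astype(float))-15,0,None)*mask
n,l,st,c=cv2.connectedComponentsWithStats((dark>0).astype(np.uint8))
for k in range(1,n):
    if st[k,4]<4: continue
    ys,xs=np.nonzero(l==k); wt=dark[ys,xs]; uv=[(xs*wt).sum()/wt.sum(),(ys*wt).sum()/wt.sum()]
    print('hole',np.round(uv,2),st[k,4],np.round(ray_z('top',uv,0.06)[0]*1000,1))
for t in('knob_a_grip','knob_a','block_bore'):
  for cam in('top','scene'):
    if cam=='scene' and t=='knob_a_grip': eyes.get_image('scene')
    for r in eyes.place_of(cam,t): print(cam,t,np.round(r['xyz'],4),round(r['score'],2))
# knob from depth around block
o=np.mgrid[210:240,238:275]; vv,uu=o[0].ravel(),o[1].ravel()
c=eyes.calibration('top'); z=d[vv,uu]
E=np.array(c['extrinsics']); K=np.array([[c['fx'],0,c['cx']],[0,c['fy'],c['cy']],[0,0,1.]])
nn=cv2.undistortPoints(np.c_[uu,vv].astype(float)[:,None],K,np.array(c['D'],float))[:,0]
P=(np.c_[nn[:,0]*z,-nn[:,1]*z,-z]-E[:3,3])@E[:3,:3]
for lo,hi in((.085,.11),(.04,.06)):
    s=(P[:,2]>lo)&(P[:,2]<hi); print(lo,s.sum(),np.round(P[s].mean(0),4),np.round(P[s].min(0),4),np.round(P[s].max(0),4), cv2.minAreaRect((P[s,:2]*1000).astype(np.float32)) if s.sum()>5 else '')
```

```text
box ((356.3865966796875, 247.00515747070312), (75.03408813476562, 22.439151763916016), 23.96249008178711)
plate world mm ((480.62054443359375, -61.005859375), (241.87791442871094, 72.63384246826172), 66.54058074951172)
hole [332.46 236.34] 18 [514.1  16.3  60. ]
hole [344.3  241.68] 31 [497.3 -22.1  60. ]
hole [356.23 246.95] 45 [480.6 -60.8  60. ]
hole [368.06 252.2 ] 65 [464.1 -99.   60. ]
hole [379.98 257.59] 78 [ 447.  -137.5   60. ]
top knob_a_grip [ 0.5151 -0.4173  0.0716] 0.52
top knob_a_grip [ 0.4832 -0.0662  0.0035] 0.41
scene knob_a_grip [ 0.5157 -0.4165  0.0793] 0.59
top knob_a [0.4487 0.2591 0.0017] 0.7
top knob_a [0.5581 0.275  0.0206] 0.62
top knob_a [ 0.5175 -0.4193  0.0163] 0.47
top knob_a [ 0.6678 -0.4123  0.0153] 0.41
top knob_a [ 0.7696 -0.3692 -0.0029] 0.41
scene knob_a [0.5574 0.2766 0.0117] 0.88
scene knob_a [ 0.7683 -0.3698  0.0027] 0.81
scene knob_a [ 0.6687 -0.413   0.0146] 0.62
scene knob_a [0.7517 0.2538 0.0024] 0.6
scene knob_a [4.546e-01 2.553e-01 3.000e-04] 0.58
top block_bore [0.5578 0.2746 0.0532] 0.58
scene block_bore [0.5567 0.2771 0.0506] 0.77
scene block_bore [ 0.4845 -0.0643 -0.0012] 0.2
0.085 72 [0.5531 0.2768 0.0954] [0.5384 0.2634 0.0885] [0.5678 0.2921 0.103 ] ((553.2176513671875, 277.3834228515625), (28.894935607910156, 26.72635841369629), 47.11958312988281)
0.04 438 [0.5525 0.2766 0.0507] [0.5064 0.2306 0.0406] [0.5981 0.3248 0.0597] ((553.4578857421875, 277.8094177246094), (75.55406188964844, 74.0542221069336), 67.32071685791016)
```

View pics/crop1.png

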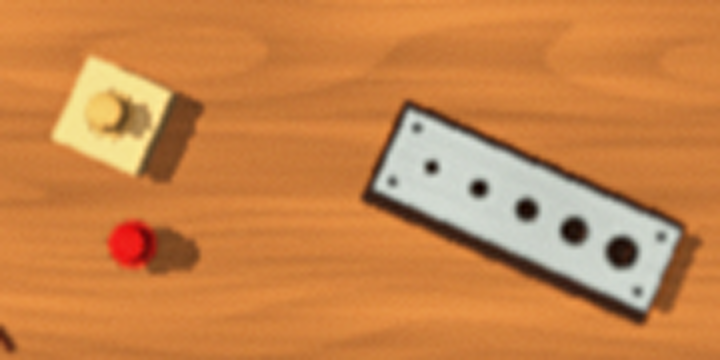

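The crop confirms it: the boxwood knob stands in the pine block at crop (105,112). The red one at (130,243) is the decoy, and the gauge's smallest hole is at crop (432,166). I'm moving now, turning the tool to line up with the gauge row.

>>> move_arm([
  {"wz": 6.1},
  {"x": -42,"y": -15.5},
  {"x": -42,"y": -15.5},
  {"x": -42,"y": -15.5},
  {"x": -42,"y": -15.5},
], jaw=70)

```text
schema error: expected keys x, y, z, wx, wy, wz
```

>>> move_arm([
  {"x": -42,"y": -15.5},
  {"x": -42,"y": -15.5},
  {"x": -42,"y": -15.5},
  {"x": -42,"y": -15.5},
  {"x": -42,"y": -15.5},
])

```text
schema error: expected keys x, y, z, wx, wy, wz
```

>>> move_arm([
  {"x": -30,"y": -11},
  {"x": -16,"y": -6},
  {},
  {},
])

```text
schema error: expected keys x, y, z, wx, wy, wz
```

All six keys are needed in every row.

>>> move_arm([
  {"x": 0,"y": 0,"z": 0,"wx": 0,"wy": 0,"wz": 6.1},
  {"x": -42,"y": -15.5,"z": 0,"wx": 0,"wy": 0,"wz": 0},
  {"x": -42,"y": -15.5,"z": 0,"wx": 0,"wy": 0,"wz": 0},
  {"x": -42,"y": -15.5,"z": 0,"wx": 0,"wy": 0,"wz": 0},
  {"x": -42,"y": -15.5,"z": 0,"wx": 0,"wy": 0,"wz": 0},
], jaw=70)

```text
time: 2.1
ee_pos: [0.3244, 0.4955, 0.2315]
eef_rot: [0.203, 0.979, 0.0, 0.0]
contact_force: [0.0, -0.0, 0.8]
gripper_width: 0.815
```

>>> move_arm([
  {"x": -42,"y": -15.5,"z": 0,"wx": 0,"wy": 0,"wz": 0},
  {"x": -42,"y": -15.5,"z": 0,"wx": 0,"wy": 0,"wz": 0},
  {"x": -42,"y": -15.5,"z": 0,"wx": 0,"wy": 0,"wz": 0},
  {"x": -42,"y": -15.5,"z": 0,"wx": 0,"wy": 0,"wz": 0},
  {"x": -42,"y": -15.5,"z": 0,"wx": 0,"wy": 0,"wz": 0},
])

```text
time: 2.6
ee_pos: [0.4862, 0.3408, 0.2316]
eef_rot: [0.203, 0.979, 0.0, 0.0]
contact_force: [-0.4, 0.8, 0.3]
gripper_width: 0.821
```

>>> move_arm([
  {"x": -30,"y": -11,"z": 0,"wx": 0,"wy": 0,"wz": 0},
  {"x": -16,"y": -6,"z": 0,"wx": 0,"wy": 0,"wz": 0},
  {"x": 0,"y": 0,"z": 0,"wx": 0,"wy": 0,"wz": 0},
  {"x": 0,"y": 0,"z": 0,"wx": 0,"wy": 0,"wz": 0},
])

```text
time: 3.0
ee_pos: [0.52, 0.3087, 0.2312]
eef_rot: [0.203, 0.979, 0.0, -0.0]
contact_force: [-0.9, 0.0, -0.9]
gripper_width: 0.825
```

>>> move_arm([
  {"x": -22,"y": -8,"z": 10,"wx": 0,"wy": 0,"wz": 0},
  {"x": -21,"y": -8,"z": 30,"wx": 0,"wy": 0,"wz": 0},
  {"x": 0,"y": 0,"z": 40,"wx": 0,"wy": 0,"wz": 0},
  {"x": 0,"y": 0,"z": 25,"wx": 0,"wy": 0,"wz": 0},
  {"x": 0,"y": 0,"z": 0,"wx": 0,"wy": 0,"wz": 0},
])

```text
time: 3.5
ee_pos: [0.5482, 0.2773, 0.1214]
eef_rot: [0.201, 0.98, -0.003, -0.004]
contact_force: [-0.4, -0.9, -0.3]
gripper_width: 0.824
```

Run:
```python
from h import *
s=ctrl.state(); print(s['ee_pos'],s['contact_force'])
im,d=eyes.get_image('scene')
p=proj('scene',s['ee_pos'])[0]; k=proj('scene',[[.5532,.277,.096],[.5532,.277,.055]]); print(p,k)
x0,y0=330,150
c=cv2.resize(im[y0:y0+140,x0:x0+180],None,fx=4,fy=4,interpolation=cv2.INTER_CUBIC).copy()
for q,col in((p,(255,0,0)),(k[0],(0,0,255)),(k[1],(0,255,0))): cv2.drawMarker(c,tuple(int(v) for v in (q-[x0,y0]+.5)*4),col,0,14)
cv2.imwrite('pics/s2.png',c[...,::-1])
```

```text
[0.54816607 0.27726912 0.1213753 ] [-0.38835876 -0.8862523  -0.2638236 ]
[407.91151678 233.83091726] [[403.9348956  241.958623  ]
 [400.61489346 252.96084821]]
```

View pics/s2.png

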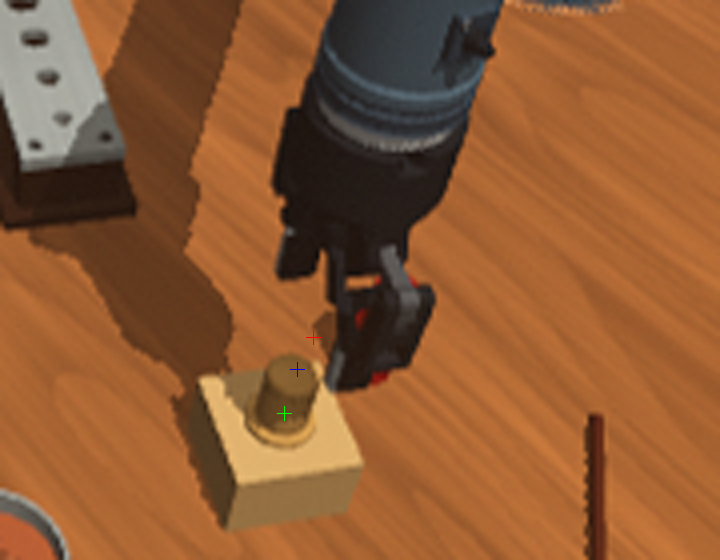

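The scene view shows the gripper above the knob, with the knob top at crop (290,368). That is about 2 px left of where the top camera's estimate projects, so I'll aim at x≈0.555. Settling first.

>>> move_arm([
  {"x": 0,"y": 0,"z": 0,"wx": 0,"wy": 0,"wz": 0},
  {"x": 0,"y": 0,"z": 0,"wx": 0,"wy": 0,"wz": 0},
])

```text
time: 3.75
ee_pos: [0.5548, 0.2782, 0.1287]
eef_rot: [0.202, 0.979, 0.002, 0.001]
contact_force: [-0.1, -0.1, -0.2]
gripper_width: 0.821
```

>>> move_arm([
  {"x": 0,"y": 0,"z": 20,"wx": 0,"wy": 0,"wz": 0},
  {"x": 0,"y": 0,"z": 25,"wx": 0,"wy": 0,"wz": 0},
  {"x": 0,"y": 0,"z": 20,"wx": 0,"wy": 0,"wz": 0},
  {"x": 0,"y": 0,"z": 0,"wx": 0,"wy": 0,"wz": 0},
  {"x": 0,"y": 0,"z": 0,"wx": 0,"wy": 0,"wz": 0},
])

```text
time: 4.25
ee_pos: [0.5544, 0.277, 0.0626]
eef_rot: [0.203, 0.979, 0.001, 0.001]
contact_force: [0.3, 0.6, -0.2]
gripper_width: 0.821
```

>>> move_arm([
  {"x": 0,"y": 0,"z": 0,"wx": 0,"wy": 0,"wz": 0},
  {"x": 0,"y": 0,"z": 0,"wx": 0,"wy": 0,"wz": 0},
  {"x": 0,"y": 0,"z": 0,"wx": 0,"wy": 0,"wz": 0},
  {"x": 0,"y": 0,"z": 0,"wx": 0,"wy": 0,"wz": 0},
  {"x": 0,"y": 0,"z": 0,"wx": 0,"wy": 0,"wz": 0},
], jaw=15)

```text
time: 4.75
ee_pos: [0.5549, 0.277, 0.0629]
eef_rot: [0.203, 0.979, 0.001, 0.001]
contact_force: [-0.9, -0.3, 5.8]
gripper_width: 0.337
```

>>> move_arm([
  {"x": 0,"y": 0,"z": 0,"wx": 0,"wy": 0,"wz": 0},
  {"x": 0,"y": 0,"z": 0,"wx": 0,"wy": 0,"wz": 0},
  {"x": 0,"y": 0,"z": 0,"wx": 0,"wy": 0,"wz": 0},
])

```text
time: 5.05
ee_pos: [0.5549, 0.277, 0.0629]
eef_rot: [0.203, 0.979, 0.001, 0.001]
contact_force: [-0.3, 0.2, 6.5]
gripper_width: 0.334
```

Gripped (opening is about the barrel diameter). Lifting, then measuring the holes and the held knob from the scene camera.

>>> move_arm([
  {"x": 0,"y": 0,"z": -10,"wx": 0,"wy": 0,"wz": 0},
  {"x": 0,"y": 0,"z": -30,"wx": 0,"wy": 0,"wz": 0},
  {"x": 0,"y": 0,"z": -35,"wx": 0,"wy": 0,"wz": 0},
  {"x": 0,"y": 0,"z": 0,"wx": 0,"wy": 0,"wz": 0},
  {"x": 0,"y": 0,"z": 0,"wx": 0,"wy": 0,"wz": 0},
])

```text
time: 5.55
ee_pos: [0.554, 0.2766, 0.1374]
eef_rot: [0.203, 0.979, 0.001, 0.001]
contact_force: [-0.6, 0.2, -1.3]
gripper_width: 0.333
```

Run:
```python
from h import *
s=ctrl.state(); print(s['ee_pos'],s['contact_force'],s['gripper_width'])
im,d=look('scene','s3.png',(300,100,480,280),4)
g=cv2.cvtColor(im,cv2.COLOR_RGB2GRAY).astype(float)
# predicted holes from top est.; centroid of dark in window in scene
H=np.array([[514.1-16.78*i,16.3-38.45*i,60] for i in range(5)])/1000
for i,h in enumerate(H):
    p=proj('scene',h)[0]; x,y=np.round(p).astype(int)
    w=g[y-7:y+8,x-9:x+10]; ref=np.percentile(w,70); dk=np.clip(ref-w-12,0,None)
    n,l,st,c=cv2.connectedComponentsWithStats((dk>0).astype(np.uint8))
    best=None
    for k in range(1,n):
        ys,xs=np.nonzero(l==k)
        if len(ys)<5: continue
        cc=[(xs*dk[ys,xs]).sum()/dk[ys,xs].sum()+x-9,(ys*dk[ys,xs]).sum()/dk[ys,xs].sum()+y-7]
        print(i+1,'pred',np.round(p,1),'blob',np.round(cc,1),len(ys),np.round(ray_z('scene',cc,.06)[0]*1000,1))
t=s['ee_pos']+[0,0,.019-.063-.003]; print('tip px',proj('scene',t))
```

```text
[0.55401916 0.27661117 0.13741945] [-0.63012476  0.21463993 -1.30344569] 0.3332986670931925
1 pred [345.5 178.9] blob [350.  180.9] 122 [508.4  29.1  60. ]
1 pred [345.5 178.9] blob [338.3 185.6] 10 [545.6  26.7  60. ]
2 pred [341.9 168.6] blob [341.7 169. ] 26 [498.8 -21.1  60. ]
2 pred [341.9 168.6] blob [350.6 175.7] 6 [494.6  13.7  60. ]
3 pred [338.6 158.9] blob [335.1 152. ] 9 [470.9 -90.5  60. ]
3 pred [338.6 158.9] blob [338.3 159.3] 39 [482.3 -59.4  60. ]
4 pred [335.4 149.6] blob [332.2 143.2] 14 [ 453.9 -128.6   60. ]
4 pred [335.4 149.6] blob [335.1 150.1] 49 [465.7 -97.6  60. ]
4 pred [335.4 149.6] blob [338.2 157. ] 7 [476.5 -67.7  60. ]
5 pred [332.3 140.8] blob [338.  135.1] 9 [ 416.2 -150.9   60. ]
5 pred [332.3 140.8] blob [323.1 136.7] 5 [ 458.7 -168.8   60. ]
5 pred [332.3 140.8] blob [332.1 141.4] 63 [ 449.1 -135.6   60. ]
5 pred [332.3 140.8] blob [334.9 147.9] 14 [ 460.1 -106.2   60. ]
tip px [[403.07472995 243.54615593]]
```

View pics/s3.png

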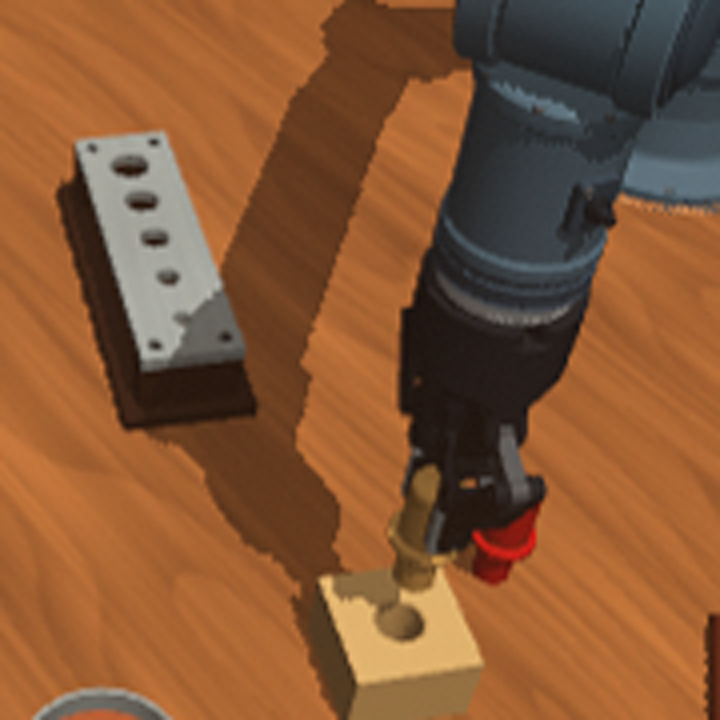

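The knob is held upright, with its tip at about crop (413,580), matching the predicted pixel. Both cameras put hole 3 near (0.482,-0.0605), so hole 1 is near (0.5156,0.0165). Travelling there.

>>> move_arm([
  {"x": -11,"y": -42,"z": 0,"wx": 0,"wy": 0,"wz": 0},
  {"x": -11,"y": -42,"z": 0,"wx": 0,"wy": 0,"wz": 0},
  {"x": -11,"y": -42,"z": 0,"wx": 0,"wy": 0,"wz": 0},
  {"x": -11,"y": -42,"z": 0,"wx": 0,"wy": 0,"wz": 0},
  {"x": -11,"y": -42,"z": 0,"wx": 0,"wy": 0,"wz": 0},
])

```text
time: 6.1
ee_pos: [0.5181, 0.0599, 0.1344]
eef_rot: [0.203, 0.979, -0.001, -0.002]
contact_force: [-0.2, -0.2, -0.4]
gripper_width: 0.331
```

>>> move_arm([
  {"x": -11,"y": -30,"z": 0,"wx": 0,"wy": 0,"wz": 0},
  {"x": -2,"y": -14,"z": 5,"wx": 0,"wy": 0,"wz": 0},
  {"x": 0,"y": 0,"z": 5,"wx": 0,"wy": 0,"wz": 0},
  {"x": 0,"y": 0,"z": 0,"wx": 0,"wy": 0,"wz": 0},
  {"x": 0,"y": 0,"z": 0,"wx": 0,"wy": 0,"wz": 0},
])

```text
time: 6.6
ee_pos: [0.5147, 0.0192, 0.1255]
eef_rot: [0.201, 0.98, 0.0, -0.001]
contact_force: [0.1, 0.1, -1.3]
gripper_width: 0.334
```

>>> move_arm([
  {"x": -2,"y": -2,"z": 6,"wx": 0,"wy": 0,"wz": 0},
  {"x": 0,"y": 0,"z": 5,"wx": 0,"wy": 0,"wz": 0},
  {"x": 0,"y": 0,"z": 0,"wx": 0,"wy": 0,"wz": 0},
  {"x": 0,"y": 0,"z": 0,"wx": 0,"wy": 0,"wz": 0},
  {"x": 0,"y": 0,"z": 0,"wx": 0,"wy": 0,"wz": 0},
])

```text
time: 7.1
ee_pos: [0.5161, 0.0138, 0.1153]
eef_rot: [0.203, 0.979, 0.0, 0.0]
contact_force: [0.4, -0.1, 0.2]
gripper_width: 0.339
```

Run:
```python
from h import *
s=ctrl.state(); print(s['ee_pos'],s['contact_force'],s['gripper_width'],s['eef_rot'])
im,d=look('scene','s4.png',(300,110,400,210),6)
print(proj('scene',[s['ee_pos']-[0,0,.0479],[.5156,.0165,.06]]))
```

```text
[0.51606512 0.01375705 0.11532422] [ 0.37151993 -0.05201752  0.2363911 ] 0.33936539358784473 [2.03123942e-01 9.79153032e-01 3.24082123e-05 5.67197213e-05]
[[344.5036306  176.59723221]
 [345.05596658 179.14452526]]
```

View pics/s4.png

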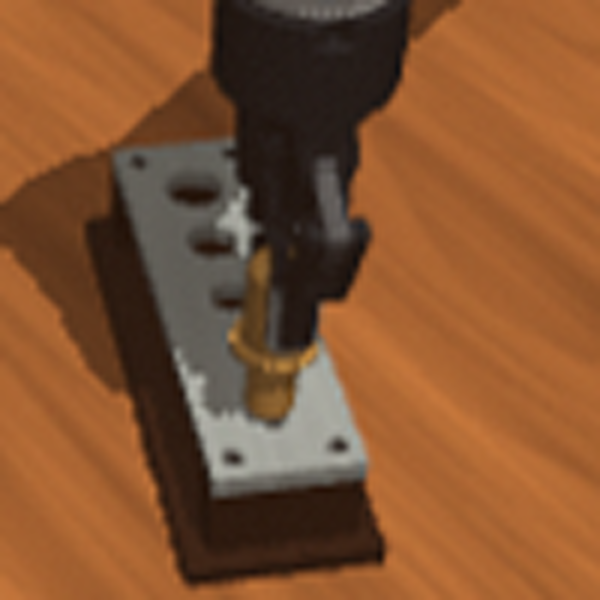

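The tip is just above the plate at hole 1, about 2.7 mm short in y. I'll correct that, then feel down gently.

>>> move_arm([
  {"x": 1.5,"y": 2.3,"z": 0,"wx": 0,"wy": 0,"wz": 0},
  {"x": 0,"y": 0,"z": 3,"wx": 0,"wy": 0,"wz": 0},
  {"x": 0,"y": 0,"z": 2,"wx": 0,"wy": 0,"wz": 0},
  {"x": 0,"y": 0,"z": 0,"wx": 0,"wy": 0,"wz": 0},
  {"x": 0,"y": 0,"z": 0,"wx": 0,"wy": 0,"wz": 0},
])

```text
time: 7.65
ee_pos: [0.5154, 0.0163, 0.1101]
eef_rot: [0.203, 0.979, -0.0, -0.0]
contact_force: [-0.4, 0.2, -0.7]
gripper_width: 0.336
```

>>> move_arm([
  {"x": 0,"y": 0,"z": 1,"wx": 0,"wy": 0,"wz": 0},
  {"x": 0,"y": 0,"z": 0,"wx": 0,"wy": 0,"wz": 0},
  {"x": 0,"y": 0,"z": 0,"wx": 0,"wy": 0,"wz": 0},
])

```text
time: 7.95
ee_pos: [0.5155, 0.0163, 0.1093]
eef_rot: [0.203, 0.979, 0.0, -0.0]
contact_force: [0.2, -0.5, -1.3]
gripper_width: 0.332
```

>>> move_arm([
  {"x": 0,"y": 0,"z": 1,"wx": 0,"wy": 0,"wz": 0},
  {"x": 0,"y": 0,"z": 0,"wx": 0,"wy": 0,"wz": 0},
  {"x": 0,"y": 0,"z": 0,"wx": 0,"wy": 0,"wz": 0},
])

```text
time: 8.25
ee_pos: [0.5155, 0.0164, 0.1082]
eef_rot: [0.203, 0.979, -0.0, -0.0]
contact_force: [-0.1, 0.5, -0.6]
gripper_width: 0.334
```

>>> move_arm([
  {"x": 0,"y": 0,"z": 0.5,"wx": 0,"wy": 0,"wz": 0},
  {"x": 0,"y": 0,"z": 0,"wx": 0,"wy": 0,"wz": 0},
  {"x": 0,"y": 0,"z": 0,"wx": 0,"wy": 0,"wz": 0},
])

```text
time: 8.55
ee_pos: [0.5156, 0.0163, 0.1079]
eef_rot: [0.203, 0.979, 0.0, 0.0]
contact_force: [-0.6, 0.4, 1.0]
gripper_width: 0.334
```

>>> move_arm([
  {"x": 0,"y": 0,"z": 0.5,"wx": 0,"wy": 0,"wz": 0},
  {"x": 0,"y": 0,"z": 0,"wx": 0,"wy": 0,"wz": 0},
  {"x": 0,"y": 0,"z": 0,"wx": 0,"wy": 0,"wz": 0},
])

```text
time: 8.85
ee_pos: [0.5158, 0.0163, 0.1079]
eef_rot: [0.203, 0.979, 0.0, 0.0]
contact_force: [-1.2, -0.1, 5.4]
gripper_width: 0.337
```

Contact at TCP z=0.1079 with 5.4 N and no drop, so hole 1 refuses. On to hole 2.

>>> move_arm([
  {"x": 0,"y": 0,"z": -4.5,"wx": 0,"wy": 0,"wz": 0},
  {"x": 0,"y": -21,"z": 0,"wx": 0,"wy": 0,"wz": 0},
  {"x": 0,"y": -21,"z": 0,"wx": 0,"wy": 0,"wz": 0},
  {"x": 0,"y": 0,"z": 0,"wx": 0,"wy": 0,"wz": 0},
  {"x": 0,"y": 0,"z": 0,"wx": 0,"wy": 0,"wz": 0},
])

```text
time: 9.35
ee_pos: [0.4987, -0.0222, 0.1116]
eef_rot: [0.204, 0.979, 0.0, 0.0]
contact_force: [0.2, -0.2, -0.7]
gripper_width: 0.335
```

>>> move_arm([
  {"x": 0,"y": 0,"z": 3,"wx": 0,"wy": 0,"wz": 0},
  {"x": 0,"y": 0,"z": 0,"wx": 0,"wy": 0,"wz": 0},
  {"x": 0,"y": 0,"z": 0,"wx": 0,"wy": 0,"wz": 0},
])

```text
time: 9.65
ee_pos: [0.4989, -0.0213, 0.1085]
eef_rot: [0.202, 0.979, -0.0, -0.0]
contact_force: [-0.5, 0.3, 0.5]
gripper_width: 0.333
```

>>> move_arm([
  {"x": 0,"y": 0,"z": 0.6,"wx": 0,"wy": 0,"wz": 0},
  {"x": 0,"y": 0,"z": 0.5,"wx": 0,"wy": 0,"wz": 0},
  {"x": 0,"y": 0,"z": 0,"wx": 0,"wy": 0,"wz": 0},
  {"x": 0,"y": 0,"z": 0,"wx": 0,"wy": 0,"wz": 0},
])

```text
time: 10.05
ee_pos: [0.4991, -0.0218, 0.1079]
eef_rot: [0.203, 0.979, 0.0, 0.0]
contact_force: [-0.4, 0.7, 1.7]
gripper_width: 0.333
```

>>> move_arm([
  {"x": 0,"y": 0,"z": 0.4,"wx": 0,"wy": 0,"wz": 0},
  {"x": 0,"y": 0,"z": 0,"wx": 0,"wy": 0,"wz": 0},
  {"x": 0,"y": 0,"z": 0,"wx": 0,"wy": 0,"wz": 0},
])

```text
time: 10.35
ee_pos: [0.4992, -0.0219, 0.1079]
eef_rot: [0.203, 0.979, 0.0, 0.0]
contact_force: [-1.8, 1.5, 4.9]
gripper_width: 0.334
```

Hole 2 stops it too (4.9 N at the same height). I'll move it about lightly to rule out being stopped on the rim.

>>> move_arm([
  {"x": 1,"y": 0,"z": 0,"wx": 0,"wy": 0,"wz": 0},
  {"x": 0,"y": 0,"z": 0,"wx": 0,"wy": 0,"wz": 0},
])

```text
time: 10.55
ee_pos: [0.4989, -0.0218, 0.1079]
eef_rot: [0.203, 0.979, 0.0, 0.001]
contact_force: [-0.1, -0.0, 4.7]
gripper_width: 0.333
```

>>> move_arm([
  {"x": 0,"y": 1,"z": 0,"wx": 0,"wy": 0,"wz": 0},
  {"x": 0,"y": 0,"z": 0,"wx": 0,"wy": 0,"wz": 0},
])

```text
time: 10.75
ee_pos: [0.499, -0.0217, 0.1079]
eef_rot: [0.203, 0.979, -0.0, 0.001]
contact_force: [-0.8, -1.3, 5.7]
gripper_width: 0.331
```

>>> move_arm([
  {"x": -1,"y": 0,"z": 0,"wx": 0,"wy": 0,"wz": 0},
  {"x": 0,"y": 0,"z": 0,"wx": 0,"wy": 0,"wz": 0},
])

```text
time: 10.95
ee_pos: [0.4992, -0.0218, 0.1079]
eef_rot: [0.203, 0.979, -0.0, -0.0]
contact_force: [-2.4, -0.1, 8.3]
gripper_width: 0.331
```

>>> move_arm([
  {"x": -1,"y": 0,"z": 0,"wx": 0,"wy": 0,"wz": 0},
  {"x": 0,"y": 0,"z": 0,"wx": 0,"wy": 0,"wz": 0},
])

```text
time: 11.15
ee_pos: [0.4994, -0.0219, 0.1079]
eef_rot: [0.203, 0.979, -0.0, -0.001]
contact_force: [-2.9, 0.5, 9.5]
gripper_width: 0.331
```

>>> move_arm([
  {"x": 0,"y": -1,"z": 0,"wx": 0,"wy": 0,"wz": 0},
  {"x": 0,"y": 0,"z": 0,"wx": 0,"wy": 0,"wz": 0},
])

```text
time: 11.35
ee_pos: [0.4993, -0.022, 0.1079]
eef_rot: [0.203, 0.979, 0.0, -0.001]
contact_force: [-2.8, 2.0, 9.1]
gripper_width: 0.339
```

>>> move_arm([
  {"x": 0,"y": -1,"z": 0,"wx": 0,"wy": 0,"wz": 0},
  {"x": 0,"y": 0,"z": 0,"wx": 0,"wy": 0,"wz": 0},
])

```text
time: 11.55
ee_pos: [0.4993, -0.0221, 0.1079]
eef_rot: [0.203, 0.979, 0.001, -0.0]
contact_force: [-1.2, 3.2, 6.9]
gripper_width: 0.332
```

>>> move_arm([
  {"x": 1,"y": 0,"z": 0,"wx": 0,"wy": 0,"wz": 0},
  {"x": 0,"y": 0,"z": 0,"wx": 0,"wy": 0,"wz": 0},
])

```text
time: 11.75
ee_pos: [0.499, -0.0219, 0.1079]
eef_rot: [0.203, 0.979, 0.001, 0.0]
contact_force: [-0.5, 2.8, 6.8]
gripper_width: 0.335
```

>>> move_arm([
  {"x": 1,"y": 0,"z": 0,"wx": 0,"wy": 0,"wz": 0},
  {"x": 0,"y": 0,"z": 0,"wx": 0,"wy": 0,"wz": 0},
])

```text
time: 11.95
ee_pos: [0.4988, -0.0219, 0.1079]
eef_rot: [0.203, 0.979, 0.001, 0.001]
contact_force: [1.4, 3.0, 4.3]
gripper_width: 0.333
```

Friction held the tip while the wrist flexed, so that wasn't a real search. I'll ease the push to 2–3 N and use wider moves.

>>> move_arm([
  {"x": 0.3,"y": -0.3,"z": -0.4,"wx": 0,"wy": 0,"wz": 0},
  {"x": 0,"y": 0,"z": 0,"wx": 0,"wy": 0,"wz": 0},
  {"x": 0,"y": 0,"z": 0,"wx": 0,"wy": 0,"wz": 0},
])

```text
time: 12.25
ee_pos: [0.4977, -0.0228, 0.1079]
eef_rot: [0.203, 0.979, 0.0, 0.001]
contact_force: [2.1, 2.3, 4.1]
gripper_width: 0.334
```

>>> move_arm([
  {"x": 0,"y": 1.3,"z": 0,"wx": 0,"wy": 0,"wz": 0},
  {"x": 0,"y": 1.3,"z": 0,"wx": 0,"wy": 0,"wz": 0},
  {"x": 0,"y": 0,"z": 0,"wx": 0,"wy": 0,"wz": 0},
])

```text
time: 12.55
ee_pos: [0.4978, -0.0226, 0.1079]
eef_rot: [0.204, 0.979, -0.001, -0.0]
contact_force: [0.3, -1.4, 5.1]
gripper_width: 0.337
```

>>> move_arm([
  {"x": -1.3,"y": 0,"z": 0,"wx": 0,"wy": 0,"wz": 0},
  {"x": -1.3,"y": 0,"z": 0,"wx": 0,"wy": 0,"wz": 0},
  {"x": 0,"y": 0,"z": 0,"wx": 0,"wy": 0,"wz": 0},
])

```text
time: 12.85
ee_pos: [0.4984, -0.0228, 0.1078]
eef_rot: [0.204, 0.979, -0.001, -0.003]
contact_force: [-3.4, 0.1, 11.1]
gripper_width: 0.335
```

>>> move_arm([
  {"x": 0,"y": -1.3,"z": 0,"wx": 0,"wy": 0,"wz": 0},
  {"x": 0,"y": -1.3,"z": 0,"wx": 0,"wy": 0,"wz": 0},
  {"x": 0,"y": 0,"z": 0,"wx": 0,"wy": 0,"wz": 0},
])

```text
time: 13.15
ee_pos: [0.4982, -0.0231, 0.1079]
eef_rot: [0.203, 0.979, 0.0, -0.002]
contact_force: [-1.9, 2.1, 8.5]
gripper_width: 0.338
```

>>> move_arm([
  {"x": 1.3,"y": 0,"z": 0,"wx": 0,"wy": 0,"wz": 0},
  {"x": 1.3,"y": 0,"z": 0,"wx": 0,"wy": 0,"wz": 0},
  {"x": 0,"y": 0,"z": 0,"wx": 0,"wy": 0,"wz": 0},
])

```text
time: 13.45
ee_pos: [0.4975, -0.0229, 0.1079]
eef_rot: [0.203, 0.979, 0.0, 0.001]
contact_force: [1.7, 1.5, 3.2]
gripper_width: 0.332
```

>>> move_arm([
  {"x": 0,"y": 0,"z": -2,"wx": 0,"wy": 0,"wz": 0},
  {"x": 0,"y": 0,"z": 0,"wx": 0,"wy": 0,"wz": 0},
  {"x": 0,"y": 0,"z": 0,"wx": 0,"wy": 0,"wz": 0},
  {"x": 0,"y": 0,"z": 0,"wx": 0,"wy": 0,"wz": 0},
])

```text
time: 13.85
ee_pos: [0.4959, -0.0233, 0.1089]
eef_rot: [0.203, 0.979, -0.001, -0.001]
contact_force: [0.2, 0.3, -0.8]
gripper_width: 0.334
```

Run:
```python
from h import *
s=ctrl.state(); print(s['ee_pos'],s['contact_force'])
im,d=look('scene','s5.png',(300,110,400,210),8)
im2,_=eyes.get_image('top')
a=im[110:210,300:400]; b=im2[215:275,310:400]
a=cv2.resize(a,None,fx=4.4,fy=4.4,interpolation=cv2.INTER_CUBIC); b=cv2.resize(b,(350,233),interpolation=cv2.INTER_CUBIC)
c=np.zeros((440,790,3),np.uint8); c[:,:440]=a; c[:233,440:]=b; cv2.imwrite('pics/s5.png',c[...,::-1])
print(proj('scene',[s['ee_pos']-[0,0,.0479],[.4988,-.022,.06]]))
```

```text
[ 0.49585642 -0.0232589   0.10885337] [ 0.20580373  0.33699828 -0.83884169]
[[342.12451924 167.93258699]
 [341.51892376 168.83203842]]
```

View pics/s5.png

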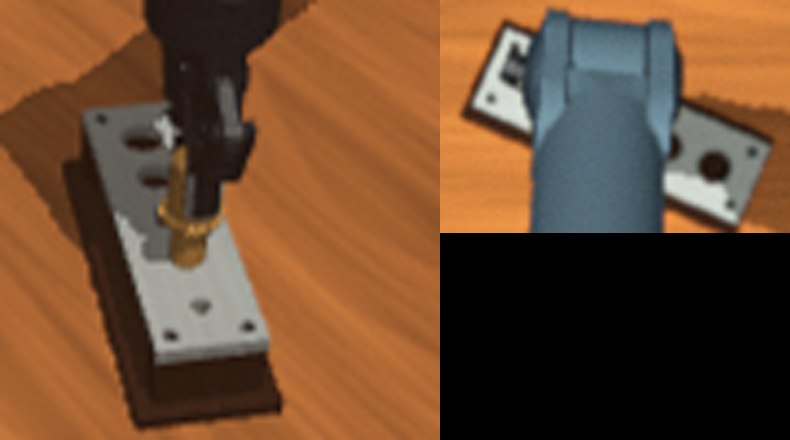

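The picture shows the tip at hole 2, with hole 1 uncovered in front at (201,305). I'll test around the hole 2 centre by hopping: lift, shift, press lightly.

>>> move_arm([
  {"x": -0.9,"y": 1.2,"z": 0,"wx": 0,"wy": 0,"wz": 0},
  {"x": 0,"y": 0,"z": 0,"wx": 0,"wy": 0,"wz": 0},
  {"x": 0,"y": 0,"z": 1.4,"wx": 0,"wy": 0,"wz": 0},
  {"x": 0,"y": 0,"z": 0,"wx": 0,"wy": 0,"wz": 0},
  {"x": 0,"y": 0,"z": 0,"wx": 0,"wy": 0,"wz": 0},
])

```text
time: 14.45
ee_pos: [0.4983, -0.0221, 0.1082]
eef_rot: [0.203, 0.979, -0.0, -0.0]
contact_force: [0.1, 0.4, -0.6]
gripper_width: 0.329
```

>>> move_arm([
  {"x": 0,"y": 0,"z": -1.4,"wx": 0,"wy": 0,"wz": 0},
  {"x": 0,"y": 2.4,"z": 0,"wx": 0,"wy": 0,"wz": 0},
  {"x": 0,"y": 0,"z": 1.4,"wx": 0,"wy": 0,"wz": 0},
  {"x": 0,"y": 0,"z": 0,"wx": 0,"wy": 0,"wz": 0},
  {"x": 0,"y": 0,"z": 0,"wx": 0,"wy": 0,"wz": 0},
])

```text
time: 14.95
ee_pos: [0.4992, -0.0199, 0.1082]
eef_rot: [0.203, 0.979, -0.0, -0.0]
contact_force: [0.1, 0.5, -1.8]
gripper_width: 0.338
```

>>> move_arm([
  {"x": 0,"y": 0,"z": -1.4,"wx": 0,"wy": 0,"wz": 0},
  {"x": -2.4,"y": 0,"z": 0,"wx": 0,"wy": 0,"wz": 0},
  {"x": 0,"y": 0,"z": 1.4,"wx": 0,"wy": 0,"wz": 0},
  {"x": 0,"y": 0,"z": 0,"wx": 0,"wy": 0,"wz": 0},
  {"x": 0,"y": 0,"z": 0,"wx": 0,"wy": 0,"wz": 0},
])

```text
time: 15.45
ee_pos: [0.5014, -0.0209, 0.1082]
eef_rot: [0.203, 0.979, -0.0, -0.0]
contact_force: [0.3, 0.6, -1.0]
gripper_width: 0.334
```

>>> move_arm([
  {"x": 0,"y": 0,"z": -1.4,"wx": 0,"wy": 0,"wz": 0},
  {"x": 0,"y": -2.4,"z": 0,"wx": 0,"wy": 0,"wz": 0},
  {"x": 0,"y": 0,"z": 1.4,"wx": 0,"wy": 0,"wz": 0},
  {"x": 0,"y": 0,"z": 0,"wx": 0,"wy": 0,"wz": 0},
  {"x": 0,"y": 0,"z": 0,"wx": 0,"wy": 0,"wz": 0},
])

```text
time: 15.95
ee_pos: [0.5005, -0.0231, 0.1082]
eef_rot: [0.203, 0.979, -0.0, -0.0]
contact_force: [-0.4, -0.0, -0.8]
gripper_width: 0.333
```

>>> move_arm([
  {"x": 0.8,"y": -0.9,"z": 0,"wx": 0,"wy": 0,"wz": 0},
  {"x": 0,"y": 0,"z": 0.9,"wx": 0,"wy": 0,"wz": 0},
  {"x": 0,"y": 0,"z": 0,"wx": 0,"wy": 0,"wz": 0},
  {"x": 0,"y": 0,"z": 0,"wx": 0,"wy": 0,"wz": 0},
])

```text
time: 16.35
ee_pos: [0.4996, -0.0237, 0.1079]
eef_rot: [0.203, 0.979, 0.0, -0.0]
contact_force: [-2.4, 0.7, 4.7]
gripper_width: 0.328
```

>>> move_arm([
  {"x": 0,"y": 0,"z": -1.5,"wx": 0,"wy": 0,"wz": 0},
  {"x": 2.4,"y": 0,"z": 0,"wx": 0,"wy": 0,"wz": 0},
  {"x": 0,"y": 0,"z": 1.5,"wx": 0,"wy": 0,"wz": 0},
  {"x": 0,"y": 0,"z": 0,"wx": 0,"wy": 0,"wz": 0},
  {"x": 0,"y": 0,"z": 0,"wx": 0,"wy": 0,"wz": 0},
])

```text
time: 16.85
ee_pos: [0.4972, -0.0224, 0.1079]
eef_rot: [0.203, 0.979, 0.0, -0.0]
contact_force: [-2.5, 1.5, 5.4]
gripper_width: 0.334
```

>>> move_arm([
  {"x": 0,"y": 0,"z": -1.5,"wx": 0,"wy": 0,"wz": 0},
  {"x": 0,"y": 2.4,"z": 0,"wx": 0,"wy": 0,"wz": 0},
  {"x": 0,"y": 0,"z": 1.5,"wx": 0,"wy": 0,"wz": 0},
  {"x": 0,"y": 0,"z": 0,"wx": 0,"wy": 0,"wz": 0},
  {"x": 0,"y": 0,"z": 0,"wx": 0,"wy": 0,"wz": 0},
])

```text
time: 17.35
ee_pos: [0.4987, -0.0199, 0.1079]
eef_rot: [0.203, 0.979, 0.0, 0.0]
contact_force: [-1.4, 1.3, 5.0]
gripper_width: 0.335
```

>>> move_arm([
  {"x": 0,"y": 0,"z": -1.5,"wx": 0,"wy": 0,"wz": 0},
  {"x": -2.4,"y": 0,"z": 0,"wx": 0,"wy": 0,"wz": 0},
  {"x": 0,"y": 0,"z": 1.5,"wx": 0,"wy": 0,"wz": 0},
  {"x": 0,"y": 0,"z": 0,"wx": 0,"wy": 0,"wz": 0},
  {"x": 0,"y": 0,"z": 0,"wx": 0,"wy": 0,"wz": 0},
])

```text
time: 17.85
ee_pos: [0.5009, -0.0217, 0.1079]
eef_rot: [0.203, 0.979, 0.0, 0.0]
contact_force: [-1.1, 0.1, 4.7]
gripper_width: 0.337
```

Hole 2 gave the full plate height (z=0.1079) at about 5 N at the centre and on a ±1.2 mm ring, so it refuses. On to hole 3.

>>> move_arm([
  {"x": 0,"y": 0,"z": -3.5,"wx": 0,"wy": 0,"wz": 0},
  {"x": 1.2,"y": -22,"z": 0,"wx": 0,"wy": 0,"wz": 0},
  {"x": 0,"y": -21.2,"z": 0,"wx": 0,"wy": 0,"wz": 0},
  {"x": 0,"y": 0,"z": 0,"wx": 0,"wy": 0,"wz": 0},
  {"x": 0,"y": 0,"z": 0,"wx": 0,"wy": 0,"wz": 0},
])

```text
time: 18.35
ee_pos: [0.4819, -0.0606, 0.1106]
eef_rot: [0.204, 0.979, 0.0, -0.0]
contact_force: [-0.5, -0.3, 0.1]
gripper_width: 0.339
```

>>> move_arm([
  {"x": 0,"y": 0,"z": 0,"wx": 0,"wy": 0,"wz": 0},
  {"x": 0,"y": 0,"z": 0,"wx": 0,"wy": 0,"wz": 0},
])

```text
time: 18.55
ee_pos: [0.4826, -0.0594, 0.1108]
eef_rot: [0.202, 0.979, 0.0, 0.0]
contact_force: [0.5, -0.6, -0.6]
gripper_width: 0.335
```

>>> move_arm([
  {"x": 0,"y": -0.8,"z": 2,"wx": 0,"wy": 0,"wz": 0},
  {"x": 0,"y": 0,"z": 1.4,"wx": 0,"wy": 0,"wz": 0},
  {"x": 0,"y": 0,"z": 0,"wx": 0,"wy": 0,"wz": 0},
  {"x": 0,"y": 0,"z": 0,"wx": 0,"wy": 0,"wz": 0},
])

```text
time: 18.95
ee_pos: [0.4822, -0.0608, 0.1079]
eef_rot: [0.203, 0.979, 0.0, 0.0]
contact_force: [-1.4, 0.7, 3.7]
gripper_width: 0.33
```

Stopped at centre again. Now the ring of hops around hole 3.

>>> move_arm([
  {"x": 0,"y": 0,"z": -1.5,"wx": 0,"wy": 0,"wz": 0},
  {"x": 1.2,"y": 1.2,"z": 0,"wx": 0,"wy": 0,"wz": 0},
  {"x": 0,"y": 0,"z": 1.5,"wx": 0,"wy": 0,"wz": 0},
  {"x": 0,"y": 0,"z": 0,"wx": 0,"wy": 0,"wz": 0},
  {"x": 0,"y": 0,"z": 0,"wx": 0,"wy": 0,"wz": 0},
])

```text
time: 19.45
ee_pos: [0.4813, -0.0596, 0.1078]
eef_rot: [0.203, 0.979, 0.0, -0.0]
contact_force: [-1.5, 0.1, 5.4]
gripper_width: 0.332
```

>>> move_arm([
  {"x": 0,"y": 0,"z": -1.5,"wx": 0,"wy": 0,"wz": 0},
  {"x": -2.4,"y": 0,"z": 0,"wx": 0,"wy": 0,"wz": 0},
  {"x": 0,"y": 0,"z": 1.5,"wx": 0,"wy": 0,"wz": 0},
  {"x": 0,"y": 0,"z": 0,"wx": 0,"wy": 0,"wz": 0},
  {"x": 0,"y": 0,"z": 0,"wx": 0,"wy": 0,"wz": 0},
])

```text
time: 19.95
ee_pos: [0.484, -0.0609, 0.1079]
eef_rot: [0.203, 0.979, -0.0, 0.0]
contact_force: [-0.7, -0.6, 4.8]
gripper_width: 0.333
```

>>> move_arm([
  {"x": 0,"y": 0,"z": -1.5,"wx": 0,"wy": 0,"wz": 0},
  {"x": 0,"y": -2.4,"z": 0,"wx": 0,"wy": 0,"wz": 0},
  {"x": 0,"y": 0,"z": 1.5,"wx": 0,"wy": 0,"wz": 0},
  {"x": 0,"y": 0,"z": 0,"wx": 0,"wy": 0,"wz": 0},
  {"x": 0,"y": 0,"z": 0,"wx": 0,"wy": 0,"wz": 0},
])

```text
time: 20.45
ee_pos: [0.4822, -0.0633, 0.1079]
eef_rot: [0.203, 0.979, -0.0, -0.0]
contact_force: [-1.8, -0.4, 4.9]
gripper_width: 0.332
```

>>> move_arm([
  {"x": 0,"y": 0,"z": -1.5,"wx": 0,"wy": 0,"wz": 0},
  {"x": 2.4,"y": 0,"z": 0,"wx": 0,"wy": 0,"wz": 0},
  {"x": 0,"y": 0,"z": 1.5,"wx": 0,"wy": 0,"wz": 0},
  {"x": 0,"y": 0,"z": 0,"wx": 0,"wy": 0,"wz": 0},
  {"x": 0,"y": 0,"z": 0,"wx": 0,"wy": 0,"wz": 0},
])

```text
time: 20.95
ee_pos: [0.48, -0.0618, 0.1078]
eef_rot: [0.203, 0.979, 0.0, -0.0]
contact_force: [-2.1, 0.0, 5.6]
gripper_width: 0.33
```

Hole 3 refuses at the centre and all round. On to hole 4.

>>> move_arm([
  {"x": 0,"y": 0,"z": -3.5,"wx": 0,"wy": 0,"wz": 0},
  {"x": -1.2,"y": -20.4,"z": 0,"wx": 0,"wy": 0,"wz": 0},
  {"x": 0,"y": -20.4,"z": 0,"wx": 0,"wy": 0,"wz": 0},
  {"x": 0,"y": 0,"z": 0,"wx": 0,"wy": 0,"wz": 0},
  {"x": 0,"y": 0,"z": 0,"wx": 0,"wy": 0,"wz": 0},
])

```text
time: 21.45
ee_pos: [0.465, -0.0998, 0.1108]
eef_rot: [0.204, 0.979, 0.0, -0.0]
contact_force: [0.9, -0.0, 0.2]
gripper_width: 0.335
```

>>> move_arm([
  {"x": 0,"y": 0,"z": 0,"wx": 0,"wy": 0,"wz": 0},
  {"x": 0,"y": 0,"z": 0,"wx": 0,"wy": 0,"wz": 0},
])

```text
time: 21.65
ee_pos: [0.4656, -0.0987, 0.1109]
eef_rot: [0.202, 0.979, 0.0, 0.0]
contact_force: [-0.7, -0.3, -0.3]
gripper_width: 0.335
```

>>> move_arm([
  {"x": 0,"y": 0,"z": 2,"wx": 0,"wy": 0,"wz": 0},
  {"x": 0,"y": 0,"z": 1.5,"wx": 0,"wy": 0,"wz": 0},
  {"x": 0,"y": 0,"z": 0,"wx": 0,"wy": 0,"wz": 0},
  {"x": 0,"y": 0,"z": 0,"wx": 0,"wy": 0,"wz": 0},
])

```text
time: 22.05
ee_pos: [0.4655, -0.0993, 0.1077]
eef_rot: [0.203, 0.979, 0.0, 0.0]
contact_force: [-0.2, 0.6, 3.0]
gripper_width: 0.333
```

>>> move_arm([
  {"x": 0,"y": 0,"z": 0.4,"wx": 0,"wy": 0,"wz": 0},
  {"x": 0,"y": 0,"z": 0,"wx": 0,"wy": 0,"wz": 0},
  {"x": 0,"y": 0,"z": 0,"wx": 0,"wy": 0,"wz": 0},
])

```text
time: 22.35
ee_pos: [0.4656, -0.0994, 0.1075]
eef_rot: [0.203, 0.979, 0.0, 0.0]
contact_force: [-0.3, 1.6, 5.4]
gripper_width: 0.338
```

It's now dipping below the plate height (0.1075), so the chamfer is on the rim. The side force points to +y, so I'll nudge it that way.

>>> move_arm([
  {"x": 0,"y": 0.7,"z": -0.4,"wx": 0,"wy": 0,"wz": 0},
  {"x": 0,"y": 0,"z": 0.4,"wx": 0,"wy": 0,"wz": 0},
  {"x": 0,"y": 0,"z": 0,"wx": 0,"wy": 0,"wz": 0},
  {"x": 0,"y": 0,"z": 0,"wx": 0,"wy": 0,"wz": 0},
])

```text
time: 22.75
ee_pos: [0.4657, -0.0993, 0.1075]
eef_rot: [0.203, 0.979, 0.0, 0.0]
contact_force: [-1.1, 1.4, 6.6]
gripper_width: 0.332
```

>>> move_arm([
  {"x": 0,"y": 0,"z": -1.5,"wx": 0,"wy": 0,"wz": 0},
  {"x": 0.8,"y": 0.4,"z": 0,"wx": 0,"wy": 0,"wz": 0},
  {"x": 0,"y": 0,"z": 1.3,"wx": 0,"wy": 0,"wz": 0},
  {"x": 0,"y": 0,"z": 0,"wx": 0,"wy": 0,"wz": 0},
  {"x": 0,"y": 0,"z": 0,"wx": 0,"wy": 0,"wz": 0},
])

```text
time: 23.25
ee_pos: [0.4643, -0.099, 0.1068]
eef_rot: [0.203, 0.979, -0.001, -0.0]
contact_force: [-0.1, -2.3, -2.0]
gripper_width: 0.336
```

It dropped: z=0.1068 with no upward push. Lowering gently.

>>> move_arm([
  {"x": 0,"y": 0,"z": 1,"wx": 0,"wy": 0,"wz": 0},
  {"x": 0,"y": 0,"z": 1,"wx": 0,"wy": 0,"wz": 0},
  {"x": 0,"y": 0,"z": 0,"wx": 0,"wy": 0,"wz": 0},
])

```text
time: 23.55
ee_pos: [0.4647, -0.0992, 0.1059]
eef_rot: [0.203, 0.979, -0.0, -0.0]
contact_force: [-3.3, -1.5, 5.5]
gripper_width: 0.333
```

>>> move_arm([
  {"x": 0.6,"y": -0.6,"z": 0,"wx": 0,"wy": 0,"wz": 0},
  {"x": 0,"y": 0,"z": 0,"wx": 0,"wy": 0,"wz": 0},
  {"x": 0,"y": 0,"z": 0,"wx": 0,"wy": 0,"wz": 0},
])

```text
time: 23.85
ee_pos: [0.4645, -0.0991, 0.1059]
eef_rot: [0.203, 0.979, -0.0, 0.0]
contact_force: [-1.8, -2.2, 4.8]
gripper_width: 0.329
```

>>> move_arm([
  {"x": 0.3,"y": -0.8,"z": 0,"wx": 0,"wy": 0,"wz": 0},
  {"x": 0,"y": 0,"z": 0,"wx": 0,"wy": 0,"wz": 0},
  {"x": 0,"y": 0,"z": 0,"wx": 0,"wy": 0,"wz": 0},
])

```text
time: 24.15
ee_pos: [0.4644, -0.0992, 0.1059]
eef_rot: [0.203, 0.979, 0.0, 0.001]
contact_force: [-1.0, -0.5, 5.2]
gripper_width: 0.331
```

>>> move_arm([
  {"x": 0,"y": 0,"z": 0.4,"wx": 0,"wy": 0,"wz": 0},
  {"x": 0.3,"y": 0,"z": 0,"wx": 0,"wy": 0,"wz": 0},
  {"x": 0,"y": 0,"z": 0,"wx": 0,"wy": 0,"wz": 0},
])

```text
time: 24.45
ee_pos: [0.4635, -0.0995, 0.1047]
eef_rot: [0.203, 0.979, -0.0, 0.001]
contact_force: [1.2, -1.1, 0.9]
gripper_width: 0.333
```

Run:
```python
from h import *
s=ctrl.state(); print(s['ee_pos'],s['contact_force'],s['moment'],s['eef_rot'])
im,d=look('scene','s6.png',(290,90,390,190),6)
print(proj('scene',[s['ee_pos']-[0,0,.0479],s['ee_pos']]))
```

```text
[ 0.46352627 -0.09947238  0.10469648] [ 1.19821336 -1.14142636  0.85522456] [-0.45614466 -0.23660278  0.01889362] [ 2.03179112e-01  9.79141419e-01 -1.92927586e-04  5.41571538e-04]
[[335.29332238 150.36168482]
 [336.2251505  137.11102295]]
```

View pics/s6.png

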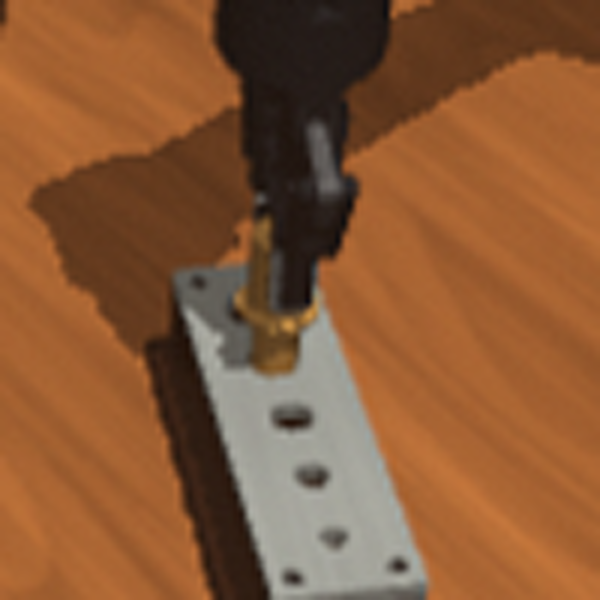

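The view shows the spigot in hole 4, with holes 1–3 in front of it. It just slid on down to z=0.1047 at under 1 N. Continuing down gently.

>>> move_arm([
  {"x": -0.2,"y": 0,"z": 1,"wx": 0,"wy": 0,"wz": 0},
  {"x": 0,"y": 0,"z": 1,"wx": 0,"wy": 0,"wz": 0},
  {"x": 0,"y": 0,"z": 1,"wx": 0,"wy": 0,"wz": 0},
  {"x": 0,"y": 0,"z": 0,"wx": 0,"wy": 0,"wz": 0},
])

```text
time: 24.9
ee_pos: [0.4634, -0.0996, 0.1017]
eef_rot: [0.203, 0.979, -0.0, 0.0]
contact_force: [1.4, -2.5, -0.5]
gripper_width: 0.339
```

>>> move_arm([
  {"x": -0.4,"y": -0.4,"z": 1,"wx": 0,"wy": 0,"wz": 0},
  {"x": 0,"y": 0,"z": 2,"wx": 0,"wy": 0,"wz": 0},
  {"x": 0,"y": 0,"z": 2,"wx": 0,"wy": 0,"wz": 0},
  {"x": 0,"y": 0,"z": 2,"wx": 0,"wy": 0,"wz": 0},
  {"x": 0,"y": 0,"z": 0,"wx": 0,"wy": 0,"wz": 0},
])

```text
time: 25.4
ee_pos: [0.4634, -0.0997, 0.0944]
eef_rot: [0.203, 0.979, -0.0, -0.0]
contact_force: [2.0, -0.7, -2.3]
gripper_width: 0.33
```

>>> move_arm([
  {"x": -0.4,"y": 0,"z": 2,"wx": 0,"wy": 0,"wz": 0},
  {"x": 0,"y": 0,"z": 3,"wx": 0,"wy": 0,"wz": 0},
  {"x": 0,"y": 0,"z": 3,"wx": 0,"wy": 0,"wz": 0},
  {"x": 0,"y": 0,"z": 3,"wx": 0,"wy": 0,"wz": 0},
  {"x": 0,"y": 0,"z": 0,"wx": 0,"wy": 0,"wz": 0},
])

```text
time: 25.9
ee_pos: [0.4635, -0.0998, 0.0833]
eef_rot: [0.203, 0.979, -0.0, -0.001]
contact_force: [1.0, 0.2, -0.7]
gripper_width: 0.334
```

>>> move_arm([
  {"x": 0,"y": 0,"z": 3,"wx": 0,"wy": 0,"wz": 0},
  {"x": 0,"y": 0,"z": 3,"wx": 0,"wy": 0,"wz": 0},
  {"x": 0,"y": 0,"z": 2,"wx": 0,"wy": 0,"wz": 0},
  {"x": 0,"y": 0,"z": 0,"wx": 0,"wy": 0,"wz": 0},
  {"x": 0,"y": 0,"z": 0,"wx": 0,"wy": 0,"wz": 0},
])

```text
time: 26.4
ee_pos: [0.4637, -0.0999, 0.0757]
eef_rot: [0.203, 0.979, 0.0, -0.0]
contact_force: [0.3, 0.7, -0.7]
gripper_width: 0.335
```

>>> move_arm([
  {"x": 0,"y": 0,"z": 1.5,"wx": 0,"wy": 0,"wz": 0},
  {"x": 0,"y": 0,"z": 1,"wx": 0,"wy": 0,"wz": 0},
  {"x": 0,"y": 0,"z": 0,"wx": 0,"wy": 0,"wz": 0},
  {"x": 0,"y": 0,"z": 0,"wx": 0,"wy": 0,"wz": 0},
])

```text
time: 26.8
ee_pos: [0.4639, -0.1, 0.0733]
eef_rot: [0.203, 0.979, 0.0, -0.0]
contact_force: [0.1, 0.5, -1.8]
gripper_width: 0.334
```

>>> move_arm([
  {"x": 0,"y": 0,"z": 0.7,"wx": 0,"wy": 0,"wz": 0},
  {"x": 0,"y": 0,"z": 0,"wx": 0,"wy": 0,"wz": 0},
  {"x": 0,"y": 0,"z": 0,"wx": 0,"wy": 0,"wz": 0},
])

```text
time: 27.1
ee_pos: [0.464, -0.1001, 0.0729]
eef_rot: [0.203, 0.979, 0.0, 0.0]
contact_force: [-0.9, -0.5, 2.7]
gripper_width: 0.334
```

The shoulder is down: z=0.0729, exactly 35.0 mm below the plate contact, at 2.7 N. Releasing and lifting away.

>>> move_arm([
  {"x": 0,"y": 0,"z": 0,"wx": 0,"wy": 0,"wz": 0},
  {"x": 0,"y": 0,"z": 0,"wx": 0,"wy": 0,"wz": 0},
  {"x": 0,"y": 0,"z": 0,"wx": 0,"wy": 0,"wz": 0},
  {"x": 0,"y": 0,"z": 0,"wx": 0,"wy": 0,"wz": 0},
  {"x": 0,"y": 0,"z": 0,"wx": 0,"wy": 0,"wz": 0},
], jaw=60)

```text
time: 27.6
ee_pos: [0.4639, -0.1, 0.0726]
eef_rot: [0.203, 0.979, -0.0, 0.0]
contact_force: [-1.2, -0.1, -0.5]
gripper_width: 0.705
```

>>> move_arm([
  {"x": 0,"y": 0,"z": -5,"wx": 0,"wy": 0,"wz": 0},
  {"x": 0,"y": 0,"z": -20,"wx": 0,"wy": 0,"wz": 0},
  {"x": 0,"y": 0,"z": -40,"wx": 0,"wy": 0,"wz": 0},
  {"x": 0,"y": 0,"z": -40,"wx": 0,"wy": 0,"wz": 0},
  {"x": 0,"y": 0,"z": -40,"wx": 0,"wy": 0,"wz": 0},
])

```text
time: 28.1
ee_pos: [0.4635, -0.1002, 0.2193]
eef_rot: [0.203, 0.979, -0.0, -0.0]
contact_force: [0.8, 0.2, 0.7]
gripper_width: 0.702
```

>>> move_arm([
  {"x": 40,"y": 15,"z": 0,"wx": 0,"wy": 0,"wz": 0},
  {"x": 40,"y": 15,"z": 0,"wx": 0,"wy": 0,"wz": 0},
  {"x": 0,"y": 45,"z": 0,"wx": 0,"wy": 0,"wz": 0},
  {"x": 0,"y": 45,"z": 0,"wx": 0,"wy": 0,"wz": 0},
  {"x": 0,"y": 45,"z": 0,"wx": 0,"wy": 0,"wz": 0},
])

```text
time: 28.6
ee_pos: [0.4563, 0.0844, 0.2184]
eef_rot: [0.204, 0.979, 0.001, 0.001]
contact_force: [0.9, -0.9, -0.3]
gripper_width: 0.698
```

>>> move_arm([
  {"x": 0,"y": 45,"z": 0,"wx": 0,"wy": 0,"wz": 0},
  {"x": 0,"y": 45,"z": 0,"wx": 0,"wy": 0,"wz": 0},
  {"x": 0,"y": 30,"z": 0,"wx": 0,"wy": 0,"wz": 0},
  {"x": 0,"y": 0,"z": 0,"wx": 0,"wy": 0,"wz": 0},
  {"x": 0,"y": 0,"z": 0,"wx": 0,"wy": 0,"wz": 0},
])

```text
time: 29.1
ee_pos: [0.5037, 0.1934, 0.2175]
eef_rot: [0.202, 0.979, -0.001, -0.0]
contact_force: [-0.2, -1.2, -0.3]
gripper_width: 0.702
```

Run:
```python
from h import *
s=ctrl.state(); print(s['time'],s['ee_pos'],s['contact_force'],s['gripper_width'])
im,_=eyes.get_image('scene'); im2,d=eyes.get_image('top')
a=cv2.resize(im[90:190,290:390],None,fx=4.4,fy=4.4,interpolation=cv2.INTER_CUBIC); b=cv2.resize(im2[215:275,310:400],(350,233),interpolation=cv2.INTER_CUBIC)
c=np.zeros((440,790,3),np.uint8); c[:,:440]=a; c[:233,440:]=b; c[240:,440:]=cv2.resize(im2[80:305,90:585],(350,200),interpolation=cv2.INTER_AREA); cv2.imwrite('pics/s7.png',c[...,::-1])
k=eyes.calibration('top'); cam=np.linalg.inv(k['extrinsics'])[:3,3]
w=d[247:257,361:375]; print('top z est mm',np.round((cam[2]-w[w>0].min())*1000,1), 'expected ~106')
```

```text
29.1 [0.5037481  0.1934338  0.21754233] [-0.17427699 -1.17791175 -0.3444622 ] 0.7019253822501553
top z est mm 118.7 expected ~106
```

View pics/s7.png

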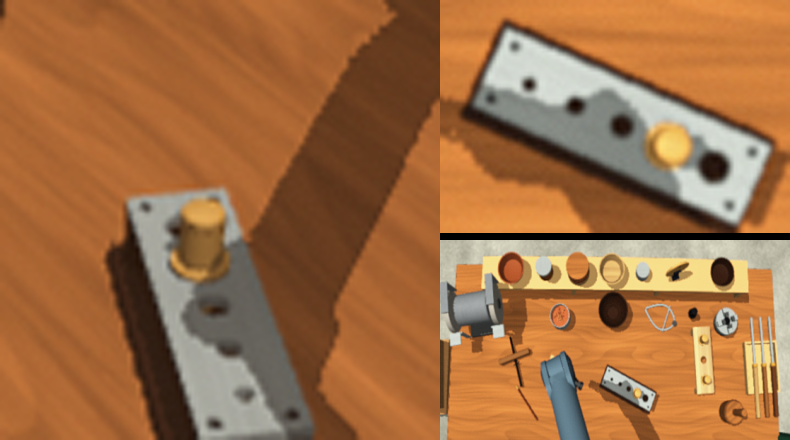

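The knob stands upright in hole 4 with its shoulder flat on the plate (scene crop (203,235), top crop (669,146)). Holes 1–3 are open beside it and everything else is in place. Handing in.

```bash
python3 -c "
from plant import ctrl
print(ctrl.hand_in())"
```

```text
the job is handed in; nothing more can be done
None
```

The knob from the pine block now stands in the 24 mm hole (hole 4), upright with its shoulder down on the plate, and I've handed the job in. That makes its spigot the 22.8 mm one.

- **Holes 1 to 3:** I offered the spigot in order, and each hole stopped it at the same height (TCP z about 0.108) with pushes of about 5 N. I searched around holes 2 and 3, because an off-centre offer can stop on the rim. I tried hole 1 only at its centre, since all three spigots are too thick for it.
- **Force while feeling:** The first search at hole 2 didn't work, because friction held the tip while the wrist flexed. The push reached about 11 N there, above the 3–8 N suggested but well below the 35 N bruising limit. I redid it with light hops.
- **Hole 4:** The spigot caught on the rim at first, went in after small nudges, then slid down freely. The shoulder met the plate 35.0 mm below the first contact, which is the full spigot length, at 2.7 N.
- **Last checks:** The final pictures show the knob upright with its flange flat on the plate and the gripper well clear. The two board knobs, bowl, tin and depth gauge look undisturbed. One check disagreed: a rough top-camera depth gave the knob's top at 119 mm instead of about 106. I put that down to noise and the uncorrected camera tilt, because the arm's height reading and both pictures show it seated.

The arm's clock read about 29 s at the last check, against the 67 s limit.

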